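# Stopper the bath-salt jar and check that it is not stuck

### The job

Put the larger wooden cone stopper into the jar whose mouth it fits and press it down fully home with a push of about 10 N, pushing gently all the while (never as much as 20 N). Then check that it has not jammed by rocking it over about 6 degrees without taking it out of the mouth, and leave it fully home and level again, let go, with everything else on the table undisturbed.

Things in the scene. Friction and masses are not known exactly. Their poses are not given: they have to be found in the camera images.
- stopper: the larger of two loose turned-wood stoppers, upright on its narrow foot, z (its axis) up. A cone 36 mm across at the foot (z 0) widening to 60 mm at z 30 mm; above it a neck 20 mm across, z 30 to 45 mm; then a cylindrical knob 30 mm across, z 45 to 73 mm, top at 74 mm. Mass 0.1 to 0.2 kg. Origin: centre of the foot
- stopper_knob (a point): centre of the larger stopper's knob, 59 mm above its foot: where to grip it
- jar: the larger white stoneware jar, round, 96 mm across, fixed to the table. A tight collar in its neck has a conical seat that matches the larger stopper. Seat rigid, friction about 0.5 to 0.7: a stopper pressed in off-centre or tilted hangs up before it is home, a pressed one sticks lightly, and to tilt it must rise (about 3.5 mm for 6 degrees). Origin: centre of its underside
- jar_mouth (a point): point on the jar's axis 100 mm above the table, z up: the collar's nominal rim. The true rim stands up to 4 mm higher or lower, so feel for it. Seat 59 mm across at the rim, narrowing by 4 mm of radius per 10 mm down, as the stopper does; 34 mm deep, free below. Home, the stopper's foot lies 29 mm below the true rim (25 to 33 mm below this point), its cone's top edge 1 mm above the rim
- small_jar: the smaller white stoneware jar, 84 mm across, about 100 mm high, fixed, its conical mouth only 44 mm across at the rim: the larger stopper does not go home in it. Origin: centre of its underside
- small_stopper: smaller stopper, same form: cone 25 mm to 43 mm across, 22.5 mm high, knob 26 mm across, 66.5 mm high in all. Origin: centre of its foot. It belongs to the other jar; leave it alone
- oil_bottle: small capped amber bottle, 44 mm across, 100 mm high. Origin: centre of its underside
- brass_bowl: brass bowl, 104 mm across, 45 mm high. Origin: centre of its underside
- stone_a: flat dark massage stone, 56 mm across, 20 mm high. Origin: centre of its underside
- stone_b: flat dark massage stone, 66 mm across, 22 mm high. Origin: centre of its underside
- candle: pale candle, 60 mm across, 65 mm high. Origin: centre of its underside
- dish: blue ceramic dish, 90 mm across, 30 mm high. Origin: centre of its underside
- brush: brush with a handle, lying. Origin: its underside
Things that resemble listed ones, but are neither listed nor needed, are in the scene too. What is shaped like the stopper but blue is not meant.

How it is judged:
By the outcome, as a careful person would: the job done as asked, in the order asked, and still so for the second after the job is handed in, with the robot touching nothing.
It also fails if it takes over 48 s, if anything falls off the work surface, if the arm or the gripper's body presses on something with over 40 N, if the wrist force passes 120 N, or if a joint passes its speed limit or range.

### The arm

A 7-joint arm with a two-finger parallel gripper is mounted at the origin on the work surface. World frame = base frame: x ahead of the robot, y to its left, z up, the work surface at z = 0. Lengths are in m, angles in rad, forces in N, time in s.
With the tool pointing down it reaches from about 0.35 to 0.9 m from the base axis. Payload 8.1 kg.
Tool frame: the origin (TCP) lies midway between the tips of the shut fingers; the grasp point (between the pads) lies 19 mm behind it; z points along the fingers, y is the line along which they close (so a half turn about z gives the same grasp; the last joint's range is limited). The gripper opens to 92 mm and grips with 3 to 60 N. Pads are 19 mm wide; open, the fingers measure 130 mm over their backs; the gripper's body (75 mm by 190 mm) begins 47 mm behind the grasp point.
Start: joints at [1.019, 0.434, 0.025, 1.573, -0.012, 1.134, -0.075], TCP at [0.271, -0.563, 0.227] pointing down, gripper open.
Joint ranges: [-2.62, 2.62], [-0.44, 2.09], [-1.27, 1.32], [0.08, 2.57], [-1.32, 4.46], [0.12, 2], [-2.74, 2.74]. Speed limits (rad/s): [2.22, 2.22, 3.01, 3.01, 3.14, 3.14, 3.14].

### API

Orientations are given as a rotation vector (axis times angle).
In Python, from cell import arm gives the robot as it stands.
- The arm moves only by the tool carry_out, never from a script. Its arguments are lists of equal length, an entry for each row: "claw": the finger opening in cm, from 0 to 9.18; "delta_pos": the shift along the tool's x, y, z in cm, a list of three; "angular": the turn, a rotation vector about the tool's x, y, z in rad, a list of three. In form: {"claw": [claw, ...], "delta_pos": [[dx, dy, dz], ...], "angular": [[ax, ay, az], ...]}. A call has 1 to 20 rows; each row shifts and turns the commanded pose from where the row before left it, along the tool's axes as they then stand; what a row does not reach is not made up. A row lasts 1/10 s, in which the tool goes at most 50 mm and 8.59 degrees, less where a joint would pass 70% of its speed; a pose out of reach is approached as far as the arm can. A call with a gripper value outside its range is refused whole. The fingers move at their own pace and stop on an object; "force" is the grip in N (left out, the last holds). Time passes only in rows, so rows that do not move let the fingers close. It gives the time, the measured TCP pose, the force, the opening and the grip force at its end, in the units of the state.
- arm.observe(): the state, without advancing time (a new reading comes with each control period).
- arm.get_image(name): name is "side" or "top"; returns a dict with "frame" (384x512x3 uint8, red, green, blue), "mtx" (3x3 intrinsics, pixels), "T" (4x4, takes a point from camera to world coordinates). Camera axes: x right, y down, z forward; pixel columns grow to the right and rows downward; lengths in m; the calibration is good to about 2 mm. A picture is of the moment at which its call begins. There is no depth.
- arm.sign_off(): hands the job in; it is judged then, once.
Trained networks look in a picture, given as the dict that the camera call returned (one of the last four; its "shot" number tells which), for a name from the list of things; names that differ only in an ending like _2 or _b are one class to them, and where a whole thing is asked for, a point or a joint stands for the part that bears it (a point fixed in the world has none). Each returns a list of dicts, best first, with "conf" (0 to 1); they miss things now and then, are a little off and sometimes report something else, mostly with a low value. They report only what shows in the picture. A call takes as long as a camera call. They do not tell look-alikes from the thing itself.
- arm.look_for(label, picture): "centre" ([column, row] as shares, 0 to 1, of the picture: columns of its width, rows of its height, amid what is visible of it).
- arm.trace(label, picture): "region" (384x512 bool, what is visible of it) and "centre" ([column, row] as shares, 0 to 1, of the picture: columns of its width, rows of its height, amid what is visible of it).
- arm.place_of(label, picture): "centre" ([column, row] as shares, 0 to 1, of the picture: columns of its width, rows of its height: a listed point, or the origin of a listed thing).
The state is a dict: "clock": time; "joints": joint angles; "dq": joint speeds; "joint_efforts": joint torques, N m; "position": TCP position; "ee_rot": TCP orientation; "force": force on the tool from outside, world axes, zero at the start; "ft_torque": the same for the moment, N m; "width": opening from 0.0 (shut) to 1.0 (fully open); "gripper_force": force on a finger pad.
Only numpy, scipy, OpenCV 4.12 (cv2) and the standard library are available. Lean on these libraries where they do the work, as an engineer would, in place of code of your own. Each camera call takes 0.05 s, during which the arm holds its last target. There are 200 camera calls.

## Working session

There is one attempt and no reset: what is moved stays moved. The work goes in short steps, Python scripts to look and compute and a tool call to move; the robot and the scene stay as the last step left them, time stands still between calls to the robot, and variables do not carry over. Pictures are saved under pics/ and viewed, at most 10 in all, crops included, and the job is handed in when it is done.

Besides the shell and the picture viewer there is one more tool, called after "Request:" by a JSON object that holds its "name" and its "arguments", one argument or row to a line. carry_out: Moves the arm, as the interface text tells. Its arguments: {"type":"object","properties":{"claw":{"type":"array","items":{"type":"number"}},"delta_pos":{"type":"array","items":{"type":"array","items":{"type":"number"}}},"angular":{"type":"array","items":{"type":"array","items":{"type":"number"}}},"force":{"type":"number"}},"required":["claw","delta_pos","angular"]}

```bash
mkdir -p pics; ls; cat > h.py <<'E'
import numpy as np, cv2
from cell import arm
def snap(n,f):
    p=arm.get_image(n); cv2.imwrite('pics/'+f,p['frame'][:,:,::-1]); return p
def ray(p,c):
    K,T=np.array(p['mtx']),np.array(p['T'])
    u=np.array([c[0]*512,c[1]*384,1.]); d=T[:3,:3]@np.linalg.solve(K,u); return T[:3,3],d
def at_z(p,c,z):
    o,d=ray(p,c); return o+d*(z-o[2])/d[2]
def tri(p,c,q,e):
    o,d=ray(p,c);o2,d2=ray(q,e)
    s=np.linalg.lstsq(np.c_[d,-d2],o2-o,rcond=None)[0]
    a,b=o+d*s[0],o2+d2*s[1]; return (a+b)/2,np.linalg.norm(a-b)
E
python3 - <<'E'
from h import *
np.set_printoptions(precision=4,suppress=True)
s=arm.observe(); print({k:np.round(v,4).tolist() for k,v in s.items()})
t=snap('top','t0.png'); d=snap('side','s0.png')
for p,n in((t,'top'),(d,'side')):
    print(n,p['T'][:3,3],p['T'][:3,2])
    for l in ['stopper','stopper_knob','jar','jar_mouth','small_jar','small_stopper']:
        print(n,l,[(np.round(np.array(r['centre'])*[512,384],1).tolist(),round(r['conf'],2)) for r in arm.place_of(l,p)])
E
```

```text
pics
{'clock': 0.0, 'joints': [1.0194, 0.4352, 0.025, 1.5741, -0.0116, 1.134, -0.0751], 'dq': [0.0014, -0.0002, 0.001, 0.0026, 0.0001, -0.0004, -0.0005], 'joint_efforts': [0.0, -66.7862, 0.9844, -31.4464, -0.0608, 0.0429, 0.0001], 'position': [0.2709, -0.5627, 0.226], 'ee_rot': [-3.0614, -0.6987, 0.0008], 'force': [0.2256, 0.609, -0.2904], 'ft_torque': [-0.0131, 0.0225, -0.0109], 'gripper_force': 0.0, 'width': 1.0018}
top [0.4247 0.0222 1.0635] [ 0.1232 -0.0245 -0.9921]
top stopper [([394.5, 234.2], 0.61), ([357.3, 225.8], 0.58)]
top stopper_knob [([362.0, 228.8], 0.9), ([400.2, 231.8], 0.68), ([171.0, 135.6], 0.55), ([311.5, 169.8], 0.26)]
top jar [([219.5, 211.3], 0.77), ([151.3, 216.3], 0.63), ([225.1, 142.5], 0.22)]
top jar_mouth [([360.4, 228.1], 0.75), ([216.5, 211.8], 0.57), ([152.2, 217.0], 0.36)]
top small_jar [([152.5, 214.9], 0.77), ([112.1, 175.8], 0.74)]
top small_stopper [([292.7, 226.6], 0.7)]
side [-0.2306  0.7538  0.7227] [ 0.6244 -0.6006 -0.4994]
side stopper [([350.0, 199.4], 0.68), ([374.8, 186.9], 0.66)]
side stopper_knob [([351.4, 179.7], 0.68), ([375.4, 170.0], 0.54)]
side jar [([187.4, 280.9], 0.74), ([243.9, 247.6], 0.68)]
side jar_mouth [([239.2, 212.7], 0.84)]
side small_jar [([189.4, 280.0], 0.86)]
side small_stopper [([313.3, 222.6], 0.72)]
```

```bash
python3 -c "
import cv2,numpy as np
a=cv2.imread('pics/t0.png');b=cv2.imread('pics/s0.png')
cv2.imwrite('pics/both.png',cv2.resize(np.vstack([a,b]),(400*1,600)) if 0 else cv2.resize(np.hstack([a,b]),(800,300)))"
```

```text
(no output)
```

View pics/t0.png

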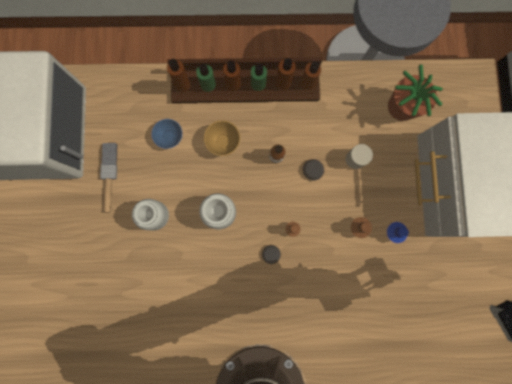

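View pics/s0.png

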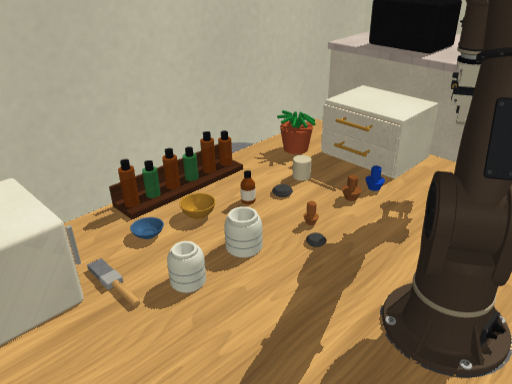

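The top view shows the big wooden stopper at about (362,228), the small one at (292,228), the blue decoy at (398,232), the large jar at (218,211) and the small jar at (150,214). In the side view the big stopper is at (352,187) and the large jar at (243,232). Next I'll refine these positions.

```bash
python3 - <<'E'
from h import *
np.set_printoptions(precision=4,suppress=True)
t=arm.get_image('top'); d=arm.get_image('side')
C=lambda u,v:(u/512,v/384)
def best(l,p,px):
    r=[x['centre'] for x in arm.place_of(l,p)]; r=[c for c in r if np.hypot(c[0]*512-px[0],c[1]*384-px[1])<22]
    return r[0] if r else None
print('nominal knob z',.059)
for l,a,b,z in [('stopper_knob',(362,228),(352,180),.059),('stopper',(358,226),(350,199),0),('jar_mouth',(217,211),(240,213),.1),('jar',(219,211),(244,247),0),('small_stopper',(292,227),(313,222),0)]:
    ct,cd=best(l,t,a),best(l,d,b)
    print(l,'top',ct is not None and at_z(t,ct,z),'side',cd is not None and at_z(d,cd,z),'tri',tri(t,ct,d,cd) if ct is not None and cd is not None else None)
# traces
for p,n,k in ((t,'top',(362,228)),(d,'side',(352,187))):
    for r in arm.trace('stopper',p):
        m=r['region']; ys,xs=np.nonzero(m); print(n,'stopper trace',round(r['conf'],2),xs.min(),xs.max(),ys.min(),ys.max())
for p,n in((t,'top'),(d,'side')):
    for r in arm.trace('jar',p):
        ys,xs=np.nonzero(r['region']); print(n,'jar trace',round(r['conf'],2),xs.min(),xs.max(),ys.min(),ys.max())
f=lambda p,x,y,w,h,s:cv2.resize(p['frame'][y:y+h,x:x+w,::-1],None,fx=s,fy=s,interpolation=cv2.INTER_CUBIC)
a=np.hstack([f(t,193,186,50,50,6),f(t,335,203,50,50,6)]); b=np.hstack([f(d,218,202,50,50,6),f(d,327,165,50,50,6)])
cv2.imwrite('pics/crop.png',np.vstack([a,b]))
E
```

```text
nominal knob z 0.059
stopper_knob top [ 0.4305 -0.2924  0.059 ] side [ 0.4413 -0.2884  0.059 ] tri (array([ 0.4346, -0.2877,  0.0626]), np.float64(0.010725398858708452))
stopper top [ 0.442  -0.2796  0.    ] side False tri None
jar_mouth top False side [0.4995 0.0979 0.1   ] tri None
jar top [0.4968 0.1042 0.    ] side [0.4869 0.1008 0.    ] tri (array([ 0.4935,  0.1011, -0.0027]), np.float64(0.009485211919350632))
small_stopper top [ 0.4458 -0.1055  0.    ] side [ 0.4348 -0.1073  0.    ] tri (array([ 0.4422, -0.1091, -0.0044]), np.float64(0.009535585475493462))
top stopper trace 0.81 387 408 222 242
top stopper trace 0.71 351 371 217 237
top stopper trace 0.23 152 182 119 148
side stopper trace 0.84 342 361 174 200
side stopper trace 0.59 224 262 206 256
top jar trace 0.82 199 235 193 228
side jar trace 0.87 224 262 206 256
```

View pics/crop.png

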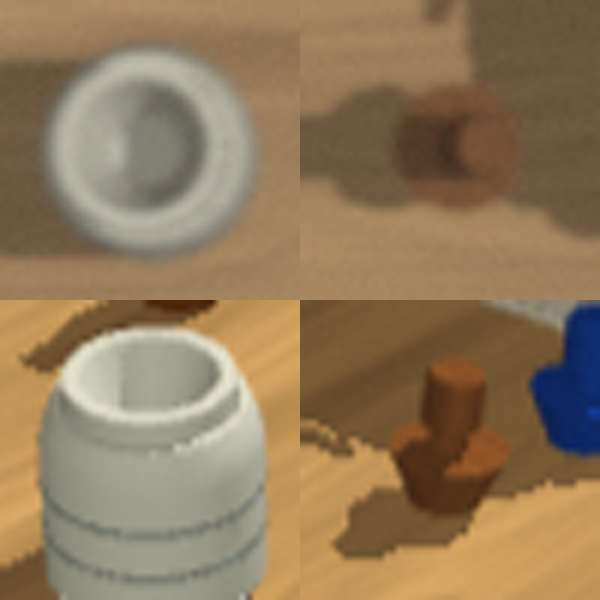

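Crop (6x): in the top view the jar hole centres at about (216.3,210.4), the stopper cone edge at (361.3,227.5) and its knob top at (366.2,227.5). In the side view the mouth centres at about (242.5,213.8) and the knob top at (353.3,177). Now converting these to positions.

```bash
python3 - <<'E'
from h import *
np.set_printoptions(precision=4,suppress=True)
t=arm.get_image('top'); d=arm.get_image('side'); print(t['mtx'],d['mtx'])
C=lambda u,v:(u/512,v/384)
for n,p,u,v,z in [('mouth',t,216.2,210.4,.1),('mouth',d,242.5,213.8,.1),('cone',t,361.3,227.5,.03),('knobtop',t,366.2,227.5,.074),('knobtop',d,353.3,177,.074)]: print(n,at_z(p,C(u,v),z))
# subpixel ellipse from segmentation: brown stopper in top, stopper silhouette
for r in arm.trace('jar',t)[:1]:
    c=max(cv2.findContours(r['region'].astype('u1'),0,1)[0],key=len); print(cv2.fitEllipse(c), at_z(t,C(*cv2.fitEllipse(c)[0]),.07))
# model extents side silhouette
def proj(p,X):
    T=np.linalg.inv(p['T']); q=(T[:3,:3]@X.T).T+T[:3,3]; q=(p['mtx']@q.T).T; return q[:,:2]/q[:,2:]
def circ(x,y,r,z):
    a=np.linspace(0,6.283,200); return np.c_[x+r*np.cos(a),y+r*np.sin(a),a*0+z]
from scipy.optimize import minimize
def ext(q): return np.r_[q.min(0),q.max(0)]
for n,p,x,y,r,z,obs in [('mouth',t,.5,.1,.0295,.1,[72,80,207,213]),('mouth',d,.5,.1,.0295,.1,[72,35,222,108]),('cone',t,.435,-.29,.03,.03,[95,83,220,210]),('knobtop',d,.435,-.29,.015,.074,[128,60,186,84])]:
    e=ext(proj(p,circ(x,y,r,z))); o={('mouth'):{1:(193,186),0:(218,202)},'cone':{1:(335,203)},'knobtop':{0:(327,165)}}[n][int(p is t)]
    ob=(np.array(obs)+.5)/6+np.r_[o,o]; print(n,'pred size',e[2:]-e[:2],'obs',ob[2:]-ob[:2])
    f=lambda w:np.sum((ext(proj(p,circ(w[0],w[1],r,z)))-ob)**2)
    print(minimize(f,[x,y],method='Nelder-Mead',options=dict(xatol=1e-5,fatol=1e-6)).x)
E
```

```text
[[369.557    0.     256.1009]
 [  0.     369.557  189.5191]
 [  0.       0.       1.    ]] [[461.612    0.     255.5678]
 [  0.     461.612  192.8298]
 [  0.       0.       1.    ]]
mouth [0.492  0.1037 0.1   ]
mouth [0.4965 0.1014 0.1   ]
cone [ 0.4393 -0.2951  0.03  ]
knobtop [ 0.4383 -0.2949  0.074 ]
knobtop [ 0.4371 -0.292   0.074 ]
mouth pred size [22.6827 22.5973] obs [22.5    22.1667]
[0.4918 0.1033]
mouth pred size [23.483  12.6329] obs [25.     12.1667]
[0.4961 0.1015]
cone pred size [21.3202 21.5592] obs [20.8333 21.1667]
[ 0.4394 -0.2953]
knobtop pred size [10.3223  4.7736] obs [9.6667 4.    ]
[ 0.4371 -0.2917]
```

```bash
cat >> h.py <<'E'
from scipy.spatial.transform import Rotation as R
C=lambda u,v:(u/512,v/384)
def to(xyz):
    s=arm.observe(); r=R.from_rotvec(s['ee_rot']); return np.round(r.inv().apply(np.array(xyz)-s['position'])*100,2)
E
python3 - <<'E'
from h import *
np.set_printoptions(precision=3,suppress=True)
t=arm.get_image('top'); d=arm.get_image('side')
for z in (0,.1,.2): print(z,at_z(t,C(425,237),z),at_z(t,C(418,180),z),at_z(t,C(455,115),z))
# lower handle right end/ left ends: side (333,147),(372,163); upper (335,121),(373,128)
for z in (0,.05,.1,.15,.2): print(z,at_z(d,C(335,121),z)[:2],at_z(d,C(333,147),z)[:2],at_z(d,C(397,177),z)[:2],at_z(d,C(325,93),z)[:2])
print(to([.271,-.294,.226]),to([.438,-.294,.12]),to([.438,-.294,.041]))
E
python3 -c "
import cv2;a=cv2.imread('pics/t0.png')[110:260,330:480];cv2.imwrite('pics/cab.png',cv2.resize(a,None,fx=4,fy=4,interpolation=2))"
```

```text
0 [ 0.408 -0.487  0.   ] [ 0.574 -0.48   0.   ] [ 0.769 -0.609  0.   ]
0.1 [ 0.409 -0.44   0.1  ] [ 0.56  -0.433  0.1  ] [ 0.737 -0.549  0.1  ]
0.2 [ 0.411 -0.392  0.2  ] [ 0.546 -0.386  0.2  ] [ 0.704 -0.49   0.2  ]
0 [ 0.864 -0.777] [ 0.708 -0.558] [ 0.41  -0.509] [ 1.131 -1.05 ]
0.05 [ 0.788 -0.671] [ 0.643 -0.467] [ 0.365 -0.422] [ 1.036 -0.925]
0.1 [ 0.712 -0.565] [ 0.578 -0.376] [ 0.321 -0.335] [ 0.942 -0.8  ]
0.15 [ 0.637 -0.459] [ 0.513 -0.285] [ 0.277 -0.247] [ 0.848 -0.675]
0.2 [ 0.561 -0.354] [ 0.448 -0.195] [ 0.232 -0.16 ] [ 0.754 -0.55 ]
[ 11.66 -24.25   0.08] [ 26.71 -17.01  10.68] [ 26.71 -17.01  18.58]
```

View pics/cab.png

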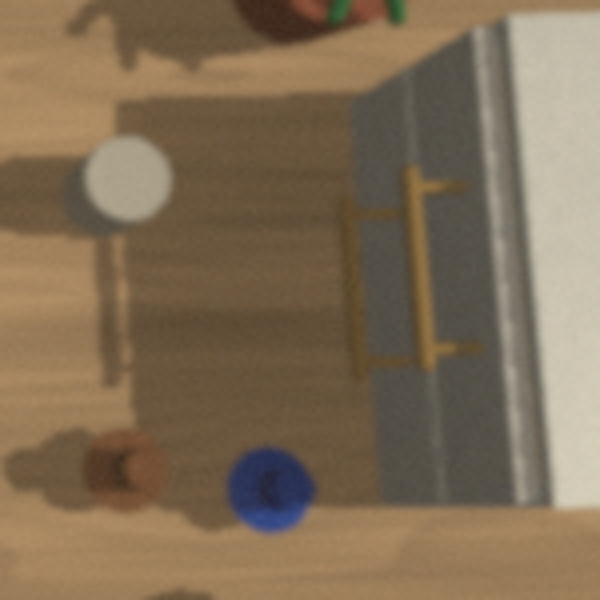

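The crop shows the cabinet front's base at about column 425 (y≈-0.49), which is clear of the gripper. The stick by the candle ends about 25 mm short of the stopper.

Request:
{"name": "carry_out", "arguments": {
  "claw": [6,6,6,6,6,6,6,6,6,6,6,6,6,6,6,6,6],
  "delta_pos": [
    [1.6,-3.4,0],
    [1.6,-3.4,0],
    [1.7,-3.5,0],
    [1.7,-3.5,0],
    [1.7,-3.5,0],
    [1.7,-3.5,0],
    [1.66,-3.45,0],
    [2.5,1.2,0],
    [2.5,1.2,0],
    [2.5,1.2,0],
    [2.5,1.2,1],
    [2.5,1.2,2.5],
    [2.55,1.24,2.5],
    [0,0,2.5],
    [0,0,2],
    [0,0,0],
    [0,0,0]
  ],
  "angular": [
    [0,0,0],
    [0,0,0],
    [0,0,0],
    [0,0,0],
    [0,0,0],
    [0,0,0],
    [0,0,0],
    [0,0,0],
    [0,0,0],
    [0,0,0],
    [0,0,0],
    [0,0,0],
    [0,0,0],
    [0,0,0],
    [0,0,0],
    [0,0,0],
    [0,0,0]
  ],
  "force": 4
}}

```text
clock: 3.45
position: [0.438, -0.2941, 0.1221]
ee_rot: [-3.063, -0.699, 0.0]
force: [-0.3, -0.8, -0.1]
width: 0.654
gripper_force: 0.0
```

Request:
{"name": "carry_out", "arguments": {
  "claw": [6,6,6,6,6,2.6,2.6,2.6,2.6,2.6,2.6],
  "delta_pos": [
    [0,0,2.5],
    [0,0,2.5],
    [0,0,2],
    [0,0,1.1],
    [0,0,0],
    [0,0,0],
    [0,0,0],
    [0,0,0],
    [0,0,0],
    [0,0,0],
    [0,0,0]
  ],
  "angular": [
    [0,0,0],
    [0,0,0],
    [0,0,0],
    [0,0,0],
    [0,0,0],
    [0,0,0],
    [0,0,0],
    [0,0,0],
    [0,0,0],
    [0,0,0],
    [0,0,0]
  ],
  "force": 4
}}

```text
clock: 4.55
position: [0.4384, -0.2944, 0.0411]
ee_rot: [3.062, 0.699, 0.001]
force: [1.2, -0.8, 2.2]
width: 0.326
gripper_force: 4.0
```

Request:
{"name": "carry_out", "arguments": {
  "claw": [5,5,5,5,5,5,5,5,5,5,5,5,5,2.6,2.6,2.6,2.6,2.6],
  "delta_pos": [
    [0,0,0],
    [0,0,0],
    [0,0,0],
    [0,0,0],
    [0,0,0],
    [0,0,0],
    [0,0,0],
    [0,0,0],
    [0,0,0],
    [0,0,0],
    [0,0,0],
    [0,0,0],
    [0,0,0],
    [0,0,0],
    [0,0,0],
    [0,0,0],
    [0,0,0],
    [0,0,0]
  ],
  "angular": [
    [0,0,0],
    [0,0,0],
    [0,0,-0.1428],
    [0,0,-0.1428],
    [0,0,-0.1428],
    [0,0,-0.1428],
    [0,0,-0.1428],
    [0,0,-0.1428],
    [0,0,-0.1428],
    [0,0,-0.1428],
    [0,0,-0.1428],
    [0,0,-0.1428],
    [0,0,-0.1428],
    [0,0,0],
    [0,0,0],
    [0,0,0],
    [0,0,0],
    [0,0,0]
  ],
  "force": 4
}}

```text
clock: 6.35
position: [0.4381, -0.2939, 0.0408]
ee_rot: [1.673, 2.659, -0.0]
force: [0.7, 0.3, -0.1]
width: 0.325
gripper_force: 4.0
```

Request:
{"name": "carry_out", "arguments": {
  "claw": [2.0,2.0,2.0],
  "delta_pos": [
    [0,0,0],
    [0,0,0],
    [0,0,0]
  ],
  "angular": [
    [0,0,0],
    [0,0,0],
    [0,0,0]
  ],
  "force": 30
}}

```text
clock: 6.65
position: [0.4381, -0.2939, 0.0408]
ee_rot: [1.672, 2.66, 0.0]
force: [0.5, -0.2, 0.8]
width: 0.318
gripper_force: 30.0
```

```bash
python3 - <<'E'
from h import *
s=arm.observe(); print(s['clock'],s['position'],s['ee_rot'],s['width'],s['gripper_force'],s['force'],s['joints'])
print(to([.4935,.1027,s['position'][2]]), R.from_rotvec(s['ee_rot']).as_matrix())
E
```

```text
6.65 [ 0.43813678 -0.29391309  0.04077798] [1.67152032e+00 2.65983610e+00 1.34742818e-04] 0.31751629228379125 29.999968707561493 [ 0.48172447 -0.23314475  0.82175633] [ 0.8963118   0.58262158 -0.55900239  1.9662695   0.45870675  0.71931475
  0.5079644 ]
[33.33 22.19  0.  ] [[-4.33769823e-01  9.01023703e-01  1.66405480e-04]
 [ 9.01023715e-01  4.33769830e-01 -3.25753420e-06]
 [-7.51167923e-05  1.48522264e-04 -9.99999986e-01]]
```

Request:
{"name": "carry_out", "arguments": {
  "claw": [2,2,2,2,2,2,2,2,2,2,2,2,2,2,2,2,2,2,2,2],
  "delta_pos": [
    [0,0,-1],
    [0,0,-2.5],
    [0,0,-3],
    [0,0,-3],
    [0,0,-3],
    [1,0.7,-1.5],
    [2.5,1.7,0],
    [3,2,0],
    [3,2,0],
    [3,2,0],
    [3,2,0],
    [3,2,0],
    [3,2,0],
    [3,2,0],
    [3,2,0],
    [3,2,0],
    [3,2,0],
    [1.83,0.79,0],
    [0,0,0],
    [0,0,0]
  ],
  "angular": [
    [0,0,0],
    [0,0,0],
    [0,0,0],
    [0,0,0],
    [0,0,0],
    [0,0,0],
    [0,0,0],
    [0,0,0],
    [0,0,0],
    [0,0,0],
    [0,0,0],
    [0,0,0],
    [0,0,0],
    [0,0,0],
    [0,0,0],
    [0,0,0],
    [0,0,0],
    [0,0,0],
    [0,0,0],
    [0,0,0]
  ]
}}

```text
clock: 8.65
position: [0.4928, 0.1254, 0.1804]
ee_rot: [-1.669, -2.661, 0.002]
force: [0.1, -0.4, -2.0]
width: 0.319
gripper_force: 30.0
```

```bash
python3 - <<'E'
from h import *
s=arm.observe(); print(s['clock'],s['position'],s['ee_rot'],s['width'],s['gripper_force'],s['force'],s['joints'])
t=arm.get_image('top'); d=arm.get_image('side')
f=lambda p,x,y,w,h,k:cv2.resize(p['frame'][y:y+h,x:x+w,::-1],None,fx=k,fy=k,interpolation=cv2.INTER_CUBIC)
cv2.imwrite('pics/c2.png',np.hstack([f(t,178,170,80,100,5),f(d,203,160,80,100,5)]))
def proj(p,X):
    T=np.linalg.inv(p['T']); q=(T[:3,:3]@np.array(X).T).T+T[:3,3]; q=(p['mtx']@q.T).T; return q[:,:2]/q[:,2:]
x,y,z=s['position']; f0=z-.0405
a=np.linspace(0,6.28,100)
for r,h in((.03,f0+.03),(.018,f0),(.015,f0+.045)):
    q=proj(d,np.c_[x+r*np.cos(a),y+r*np.sin(a),a*0+h]); o=(q-[203,160])*5; print(r,o.min(0),o.max(0))
q=(proj(d,np.c_[.4935+.0295*np.cos(a),.1027+.0295*np.sin(a),a*0+.1])-[203,160])*5; print('mouth',q.min(0),q.max(0))
E
```

```text
8.65 [0.4927696  0.1253508  0.18035456] [-1.66888937e+00 -2.66098438e+00  1.76538166e-03] 0.3185194517329721 29.999562799930573 [ 0.06502796 -0.42292168 -1.98723803] [ 0.2352272   0.40338877 -0.77263201  1.86651532  0.33058378  1.00526012
 -0.22742189]
0.03 [ 98.81502463 137.65861579] [224.12623196 200.50896562]
0.018 [126.9426993  202.75652068] [201.11167989 241.43635306]
0.015 [128.65328335 125.74963248] [191.72431684 156.73050662]
mouth [140.73791621 241.07252869] [258.72654611 304.84939647]
```

View pics/c2.png

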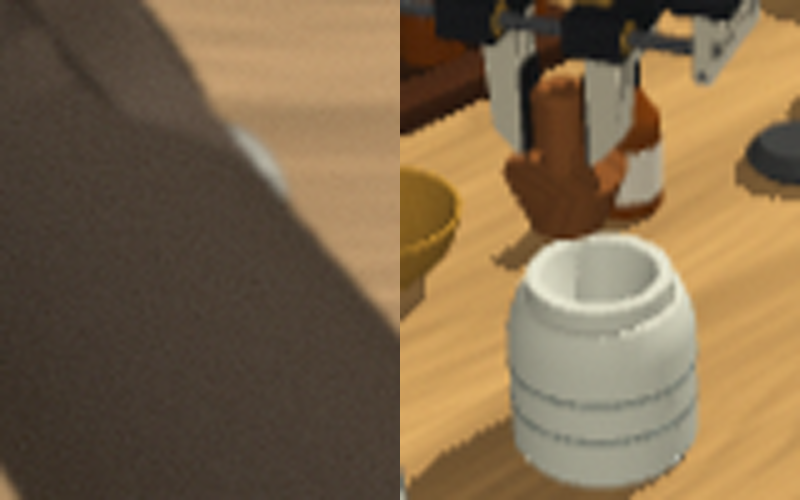

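The side crop shows the stopper gripped upright, its cone spanning columns 505-628. That is about 1 px right of the prediction, so it gives me the camera bias. The mouth centres at about column 600. Next I move over the corrected mouth estimate and feel for the seat.

```bash
python3 - <<'E'
from h import *
s=arm.observe(); print(s['clock'],s['position'],to([.4935,.1042,.130]),to([.4935,.1042,.180]),s['force'],s['ft_torque'])
E
```

```text
8.75 [0.49329935 0.12385664 0.18039632] [-1.78 -0.83  5.04] [-1.78 -0.83  0.04] [ 0.85969439  1.11389606 -2.37470269] [ 0.0523527  -0.13630106  0.01865909]
```

Request:
{"name": "carry_out", "arguments": {
  "claw": [2,2,2,2,2,2,2],
  "delta_pos": [
    [-0.8,-0.4,0],
    [-0.98,-0.43,0],
    [0,0,1.5],
    [0,0,1.5],
    [0,0,1],
    [0,0,0.8],
    [0,0,0]
  ],
  "angular": [
    [0,0,0],
    [0,0,0],
    [0,0,0],
    [0,0,0],
    [0,0,0],
    [0,0,0],
    [0,0,0]
  ]
}}

```text
clock: 9.45
position: [0.4935, 0.1045, 0.1319]
ee_rot: [-1.672, -2.659, 0.002]
force: [0.4, -0.4, -1.5]
width: 0.319
gripper_force: 30.0
```

Request:
{"name": "carry_out", "arguments": {
  "claw": [2,2,2],
  "delta_pos": [
    [0,0,0],
    [0,0,0],
    [0,0,0]
  ],
  "angular": [
    [0,0,0],
    [0,0,0],
    [0,0,0]
  ]
}}

```text
clock: 9.75
position: [0.4943, 0.1055, 0.1332]
ee_rot: [1.671, 2.66, 0.001]
force: [-1.1, -0.2, -1.2]
width: 0.323
gripper_force: 30.0
```

Request:
{"name": "carry_out", "arguments": {
  "claw": [2,2,2,2,2,2,2],
  "delta_pos": [
    [0,0,0.15],
    [0,0,0.15],
    [0,0,0.15],
    [0,0,0.15],
    [0,0,0.1],
    [0,0,0.1],
    [0,0,0]
  ],
  "angular": [
    [0,0,0],
    [0,0,0],
    [0,0,0],
    [0,0,0],
    [0,0,0],
    [0,0,0],
    [0,0,0]
  ]
}}

```text
clock: 10.45
position: [0.4939, 0.1053, 0.1246]
ee_rot: [-1.671, -2.66, 0.0]
force: [0.2, 0.9, -2.7]
width: 0.319
gripper_force: 30.0
```

Request:
{"name": "carry_out", "arguments": {
  "claw": [2,2,2],
  "delta_pos": [
    [0,0,0.1],
    [0,0,0.1],
    [0,0,0]
  ],
  "angular": [
    [0,0,0],
    [0,0,0],
    [0,0,0]
  ]
}}

```text
clock: 10.75
position: [0.4939, 0.1052, 0.1226]
ee_rot: [-1.672, -2.66, 0.0]
force: [0.8, 0.4, -1.2]
width: 0.318
gripper_force: 30.0
```

Request:
{"name": "carry_out", "arguments": {
  "claw": [2,2,2],
  "delta_pos": [
    [0,0,0.1],
    [0,0,0.1],
    [0,0,0]
  ],
  "angular": [
    [0,0,0],
    [0,0,0],
    [0,0,0]
  ]
}}

```text
clock: 11.05
position: [0.4939, 0.1053, 0.1206]
ee_rot: [-1.671, -2.66, 0.0]
force: [0.1, 0.3, -2.6]
width: 0.318
gripper_force: 30.0
```

Request:
{"name": "carry_out", "arguments": {
  "claw": [2,2,2],
  "delta_pos": [
    [0,0,0.1],
    [0,0,0],
    [0,0,0]
  ],
  "angular": [
    [0,0,0],
    [0,0,0],
    [0,0,0]
  ]
}}

```text
clock: 11.35
position: [0.494, 0.1053, 0.1197]
ee_rot: [1.672, 2.66, -0.0]
force: [0.4, -0.5, -1.4]
width: 0.322
gripper_force: 30.0
```

Request:
{"name": "carry_out", "arguments": {
  "claw": [2,2,2],
  "delta_pos": [
    [0,0,0.1],
    [0,0,0],
    [0,0,0]
  ],
  "angular": [
    [0,0,0],
    [0,0,0],
    [0,0,0]
  ]
}}

```text
clock: 11.65
position: [0.4939, 0.1053, 0.1187]
ee_rot: [-1.671, -2.66, 0.0]
force: [0.3, -0.7, -1.7]
width: 0.322
gripper_force: 30.0
```

Request:
{"name": "carry_out", "arguments": {
  "claw": [2,2],
  "delta_pos": [
    [0,0,0.1],
    [0,0,0]
  ],
  "angular": [
    [0,0,0],
    [0,0,0]
  ]
}}

```text
clock: 11.85
position: [0.4939, 0.1052, 0.1176]
ee_rot: [-1.671, -2.66, 0.0]
force: [-1.7, -0.3, -2.1]
width: 0.32
gripper_force: 30.0
```

Request:
{"name": "carry_out", "arguments": {
  "claw": [2,2],
  "delta_pos": [
    [0,0,0.05],
    [0,0,0]
  ],
  "angular": [
    [0,0,0],
    [0,0,0]
  ]
}}

```text
clock: 12.05
position: [0.4939, 0.1053, 0.1171]
ee_rot: [-1.671, -2.66, 0.0]
force: [-0.5, 0.5, -1.7]
width: 0.32
gripper_force: 30.0
```

Request:
{"name": "carry_out", "arguments": {
  "claw": [2,2],
  "delta_pos": [
    [0,0,0.05],
    [0,0,0]
  ],
  "angular": [
    [0,0,0],
    [0,0,0]
  ]
}}

```text
clock: 12.25
position: [0.4939, 0.1053, 0.1167]
ee_rot: [-1.672, -2.66, 0.0]
force: [0.3, -0.4, -1.7]
width: 0.324
gripper_force: 30.0
```

Request:
{"name": "carry_out", "arguments": {
  "claw": [2,2],
  "delta_pos": [
    [0,0,0.05],
    [0,0,0]
  ],
  "angular": [
    [0,0,0],
    [0,0,0]
  ]
}}

```text
clock: 12.45
position: [0.4939, 0.1053, 0.1162]
ee_rot: [-1.671, -2.66, 0.0]
force: [0.5, -0.2, -2.4]
width: 0.321
gripper_force: 30.0
```

Request:
{"name": "carry_out", "arguments": {
  "claw": [2,2],
  "delta_pos": [
    [0,0,0.05],
    [0,0,0]
  ],
  "angular": [
    [0,0,0],
    [0,0,0]
  ]
}}

```text
clock: 12.65
position: [0.4939, 0.1053, 0.1157]
ee_rot: [1.671, 2.66, -0.0]
force: [0.2, 0.5, -1.8]
width: 0.322
gripper_force: 30.0
```

Request:
{"name": "carry_out", "arguments": {
  "claw": [2,2],
  "delta_pos": [
    [0,0,0.05],
    [0,0,0]
  ],
  "angular": [
    [0,0,0],
    [0,0,0]
  ]
}}

```text
clock: 12.85
position: [0.4939, 0.1053, 0.1152]
ee_rot: [-1.672, -2.66, 0.0]
force: [-0.6, 1.0, -1.3]
width: 0.318
gripper_force: 30.0
```

Request:
{"name": "carry_out", "arguments": {
  "claw": [2,2],
  "delta_pos": [
    [0,0,0.05],
    [0,0,0]
  ],
  "angular": [
    [0,0,0],
    [0,0,0]
  ]
}}

```text
clock: 13.05
position: [0.4939, 0.1053, 0.1147]
ee_rot: [-1.671, -2.66, 0.0]
force: [0.3, -0.0, -1.9]
width: 0.318
gripper_force: 30.0
```

Request:
{"name": "carry_out", "arguments": {
  "claw": [2,2],
  "delta_pos": [
    [0,0,0.05],
    [0,0,0]
  ],
  "angular": [
    [0,0,0],
    [0,0,0]
  ]
}}

```text
clock: 13.25
position: [0.4939, 0.1052, 0.1141]
ee_rot: [-1.672, -2.66, 0.0]
force: [-0.6, -0.3, -1.4]
width: 0.322
gripper_force: 30.0
```

Request:
{"name": "carry_out", "arguments": {
  "claw": [2,2],
  "delta_pos": [
    [0,0,0.05],
    [0,0,0]
  ],
  "angular": [
    [0,0,0],
    [0,0,0]
  ]
}}

```text
clock: 13.45
position: [0.4938, 0.1051, 0.1137]
ee_rot: [1.672, 2.66, -0.001]
force: [-1.7, -0.0, -0.4]
width: 0.322
gripper_force: 30.0
```

Request:
{"name": "carry_out", "arguments": {
  "claw": [2,2],
  "delta_pos": [
    [0,0,0.05],
    [0,0,0]
  ],
  "angular": [
    [0,0,0],
    [0,0,0]
  ]
}}

```text
clock: 13.65
position: [0.4937, 0.105, 0.1132]
ee_rot: [1.672, 2.66, -0.001]
force: [-2.0, -3.0, 1.6]
width: 0.322
gripper_force: 30.0
```

Request:
{"name": "carry_out", "arguments": {
  "claw": [2,2],
  "delta_pos": [
    [0,0,0.05],
    [0,0,0]
  ],
  "angular": [
    [0,0,0],
    [0,0,0]
  ]
}}

```text
clock: 13.85
position: [0.4937, 0.1049, 0.113]
ee_rot: [1.672, 2.66, -0.002]
force: [-3.8, -3.9, 7.9]
width: 0.322
gripper_force: 30.0
```

Request:
{"name": "carry_out", "arguments": {
  "claw": [2,2,2],
  "delta_pos": [
    [0,0,-0.05],
    [-0.016,-0.047,0],
    [0,0,0]
  ],
  "angular": [
    [0,0,0],
    [0,0,0],
    [0,0,0]
  ]
}}

```text
clock: 14.15
position: [0.4936, 0.105, 0.1131]
ee_rot: [-1.671, -2.66, -0.0]
force: [-0.7, -1.1, -0.5]
width: 0.318
gripper_force: 30.0
```

Request:
{"name": "carry_out", "arguments": {
  "claw": [2,2],
  "delta_pos": [
    [0,0,0.05],
    [0,0,0]
  ],
  "angular": [
    [0,0,0],
    [0,0,0]
  ]
}}

```text
clock: 14.35
position: [0.4937, 0.1049, 0.113]
ee_rot: [1.671, 2.66, -0.0]
force: [-2.7, -1.5, 4.7]
width: 0.318
gripper_force: 30.0
```

Request:
{"name": "carry_out", "arguments": {
  "claw": [2,2,2],
  "delta_pos": [
    [0,0,-0.05],
    [-0.007,-0.047,0],
    [0,0,0.05]
  ],
  "angular": [
    [0,0,0],
    [0,0,0],
    [0,0,0]
  ]
}}

```text
clock: 14.65
position: [0.4936, 0.1049, 0.113]
ee_rot: [1.671, 2.66, 0.001]
force: [-1.5, -2.2, 7.7]
width: 0.322
gripper_force: 30.0
```

Request:
{"name": "carry_out", "arguments": {
  "claw": [2,2],
  "delta_pos": [
    [0,0,0.03],
    [0,0,0]
  ],
  "angular": [
    [0,0,0],
    [0,0,0]
  ]
}}

```text
clock: 14.85
position: [0.4936, 0.1049, 0.113]
ee_rot: [1.671, 2.659, 0.001]
force: [-2.0, -1.8, 6.9]
width: 0.326
gripper_force: 30.0
```

Request:
{"name": "carry_out", "arguments": {
  "claw": [2,2,2],
  "delta_pos": [
    [-0.007,-0.03,0],
    [0,0,0.02],
    [0,0,0]
  ],
  "angular": [
    [0,0,0],
    [0,0,0],
    [0,0,0]
  ]
}}

```text
clock: 15.15
position: [0.4936, 0.1048, 0.113]
ee_rot: [1.671, 2.659, 0.002]
force: [-0.8, -2.4, 7.6]
width: 0.321
gripper_force: 30.0
```

```bash
python3 - <<'E'
from h import *
for i in range(3):
    d=arm.get_image('side'); s=arm.observe(); print(s['clock'],s['position'],s['force'],s['ft_torque'],s['ee_rot'])
f=lambda p,x,y,w,h,k:cv2.resize(p['frame'][y:y+h,x:x+w,::-1],None,fx=k,fy=k,interpolation=cv2.INTER_CUBIC)
cv2.imwrite('pics/c3.png',f(d,203,160,80,80,6))
E
```

```text
15.2 [0.49362529 0.10484867 0.11294897] [-0.84422353 -2.98103273  7.87667138] [-0.43459927  0.19929107 -0.0258521 ] [1.67090060e+00 2.65906634e+00 1.65808758e-03]
15.25 [0.4936432  0.10486458 0.11294392] [-0.39145991 -2.16599883  7.81039038] [-0.42664058  0.14414369  0.03480063] [1.67084497e+00 2.65907690e+00 1.71357969e-03]
15.3 [0.49363229 0.10485095 0.11296386] [-1.53947327 -1.55875517  7.64468739] [-0.45546305  0.17900442  0.05232322] [1.67092572e+00 2.65901865e+00 1.68823965e-03]
```

View pics/c3.png

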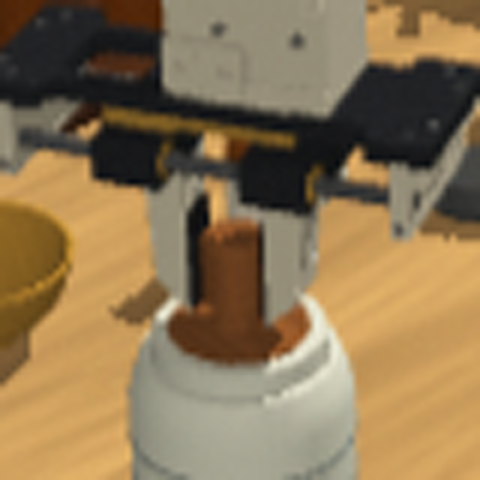

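Side crop: the stopper sits in the mouth with its cone edge flush with the rim. I'll press a little more to reach about 10 N.

Request:
{"name": "carry_out", "arguments": {
  "claw": [2,2,2],
  "delta_pos": [
    [0,0,0.02],
    [0,0,0],
    [0,0,0]
  ],
  "angular": [
    [0,0,0],
    [0,0,0],
    [0,0,0]
  ]
}}

```text
clock: 15.6
position: [0.4937, 0.1048, 0.1129]
ee_rot: [1.671, 2.659, 0.002]
force: [-1.5, -2.5, 11.0]
width: 0.32
gripper_force: 30.0
```

Request:
{"name": "carry_out", "arguments": {
  "claw": [2],
  "delta_pos": [
    [0,0,0]
  ],
  "angular": [
    [0,0,0]
  ]
}}

```text
clock: 15.7
position: [0.4937, 0.1049, 0.1129]
ee_rot: [1.671, 2.659, 0.002]
force: [-1.9, -1.6, 10.8]
width: 0.322
gripper_force: 30.0
```

Request:
{"name": "carry_out", "arguments": {
  "claw": [2,2,2,2,2],
  "delta_pos": [
    [0,0,-0.1],
    [0,0,-0.08],
    [0,0.045,-0.08],
    [0,0.045,-0.07],
    [0,0,0]
  ],
  "angular": [
    [0,0,0],
    [0,0,0],
    [0.018,0,0],
    [0.018,0,0],
    [0,0,0]
  ]
}}

```text
clock: 16.2
position: [0.4941, 0.1054, 0.1152]
ee_rot: [-1.66, -2.643, 0.049]
force: [0.1, 0.4, -1.8]
width: 0.322
gripper_force: 30.0
```

Request:
{"name": "carry_out", "arguments": {
  "claw": [2,2,2,2],
  "delta_pos": [
    [0,0.045,-0.07],
    [0,0.045,-0.07],
    [0,0,0],
    [0,0,0]
  ],
  "angular": [
    [0.018,0,0],
    [0.018,0,0],
    [0,0,0],
    [0,0,0]
  ]
}}

```text
clock: 16.6
position: [0.4946, 0.1054, 0.1165]
ee_rot: [-1.65, -2.626, 0.095]
force: [-0.8, 1.3, -1.5]
width: 0.317
gripper_force: 30.0
```

Request:
{"name": "carry_out", "arguments": {
  "claw": [2,2,2,2,2],
  "delta_pos": [
    [0,0.045,-0.03],
    [0,0.045,-0.03],
    [0,0,0],
    [0,0,0],
    [0,0,0]
  ],
  "angular": [
    [0.018,0,0],
    [0.018,0,0],
    [0,0,0],
    [0,0,0],
    [0,0,0]
  ]
}}

```text
clock: 17.1
position: [0.4954, 0.1057, 0.1171]
ee_rot: [-1.639, -2.609, 0.141]
force: [-0.6, 0.3, -3.0]
width: 0.323
gripper_force: 30.0
```

```bash
python3 - <<'E'
from h import *
s=arm.observe(); M=R.from_rotvec(s['ee_rot']).as_matrix(); z=M[:,2]
print(s['clock'],s['position'],np.degrees(np.arccos(-z[2])),z, 'foot',s['position']+z*.0408,s['force'],s['width'])
E
```

```text
17.1 [0.49541428 0.10573465 0.11713115] 6.1879927383174484 [-0.09712492 -0.04675096 -0.99417358] foot [0.49145158 0.10382721 0.07656887] [-0.644858    0.32320224 -2.96916552] 0.32283295683360697
```

Request:
{"name": "carry_out", "arguments": {
  "claw": [2,2,2,2,2,2,2,2],
  "delta_pos": [
    [0,-0.045,0.02],
    [0,-0.045,0.02],
    [0,-0.045,0.04],
    [0,-0.045,0.05],
    [0,-0.045,0.06],
    [0,-0.045,0.07],
    [0,0,0],
    [0,0,0]
  ],
  "angular": [
    [-0.018,0,0],
    [-0.018,0,0],
    [-0.018,0,0],
    [-0.018,0,0],
    [-0.018,0,0],
    [-0.018,0,0],
    [0,0,0],
    [0,0,0]
  ]
}}

```text
clock: 17.9
position: [0.493, 0.1044, 0.1149]
ee_rot: [1.672, 2.66, -0.0]
force: [0.7, 0.3, -1.2]
width: 0.317
gripper_force: 30.0
```

Request:
{"name": "carry_out", "arguments": {
  "claw": [2,2,2],
  "delta_pos": [
    [0,0,0.08],
    [0,0,0],
    [0,0,0]
  ],
  "angular": [
    [0,0,0],
    [0,0,0],
    [0,0,0]
  ]
}}

```text
clock: 18.2
position: [0.4932, 0.1047, 0.114]
ee_rot: [1.671, 2.66, 0.0]
force: [0.9, -0.1, -1.4]
width: 0.318
gripper_force: 30.0
```

Request:
{"name": "carry_out", "arguments": {
  "claw": [2,2,2,2],
  "delta_pos": [
    [0,0.03,0],
    [0,0,0.05],
    [0,0,0.04],
    [0,0,0]
  ],
  "angular": [
    [0,0,0],
    [0,0,0],
    [0,0,0],
    [0,0,0]
  ]
}}

```text
clock: 18.6
position: [0.4935, 0.1048, 0.1132]
ee_rot: [1.671, 2.66, 0.001]
force: [2.1, 1.3, -0.8]
width: 0.318
gripper_force: 30.0
```

Request:
{"name": "carry_out", "arguments": {
  "claw": [2,2,2],
  "delta_pos": [
    [0,0,0.04],
    [0,0,0],
    [0,0,0]
  ],
  "angular": [
    [0,0,0],
    [0,0,0],
    [0,0,0]
  ]
}}

```text
clock: 18.9
position: [0.4936, 0.1048, 0.113]
ee_rot: [1.671, 2.659, 0.001]
force: [1.9, -0.4, 4.7]
width: 0.317
gripper_force: 30.0
```

Request:
{"name": "carry_out", "arguments": {
  "claw": [2,2,2],
  "delta_pos": [
    [0,0.01,0.04],
    [0,0,0],
    [0,0,0]
  ],
  "angular": [
    [0,0,0],
    [0,0,0],
    [0,0,0]
  ]
}}

```text
clock: 19.2
position: [0.4936, 0.1048, 0.1129]
ee_rot: [1.671, 2.659, 0.001]
force: [-0.1, -0.3, 9.2]
width: 0.322
gripper_force: 30.0
```

Request:
{"name": "carry_out", "arguments": {
  "claw": [2,2],
  "delta_pos": [
    [0,0,0],
    [0,0,0]
  ],
  "angular": [
    [0,0,0],
    [0,0,0]
  ]
}}

```text
clock: 19.4
position: [0.4936, 0.1048, 0.1129]
ee_rot: [1.671, 2.659, 0.001]
force: [0.0, -0.0, 10.1]
width: 0.32
gripper_force: 30.0
```

Request:
{"name": "carry_out", "arguments": {
  "claw": [2,2],
  "delta_pos": [
    [0,0,-0.05],
    [0,0,0]
  ],
  "angular": [
    [0,0,0],
    [0,0,0]
  ],
  "force": 8
}}

```text
clock: 19.6
position: [0.4936, 0.1048, 0.1129]
ee_rot: [1.671, 2.66, 0.001]
force: [1.7, 0.9, 3.4]
width: 0.322
gripper_force: 8.0
```

Request:
{"name": "carry_out", "arguments": {
  "claw": [3.2,3.6,4.5,5,5,5],
  "delta_pos": [
    [0,0,0],
    [0,0,0],
    [0,0,0],
    [0,0,0],
    [0,0,0],
    [0,0,0]
  ],
  "angular": [
    [0,0,0],
    [0,0,0],
    [0,0,0],
    [0,0,0],
    [0,0,0],
    [0,0,0]
  ]
}}

```text
clock: 20.2
position: [0.4932, 0.1046, 0.1127]
ee_rot: [-1.671, -2.66, 0.0]
force: [0.0, -0.2, -0.0]
width: 0.543
gripper_force: 0.0
```

Request:
{"name": "carry_out", "arguments": {
  "claw": [5,5,5,5,5,5,5,5,5,5,5,5],
  "delta_pos": [
    [0,0,-0.5],
    [0,0,-1],
    [0,0,-2],
    [0,0,-2.5],
    [0,0,-2.5],
    [0,0,-2.5],
    [-2,-2,0],
    [-3,-3,0],
    [-3,-3,0],
    [-3,-3,0],
    [0,0,0],
    [0,0,0]
  ],
  "angular": [
    [0,0,0],
    [0,0,0],
    [0,0,0],
    [0,0,0],
    [0,0,0],
    [0,0,0],
    [0,0,0],
    [0,0,0],
    [0,0,0],
    [0,0,0],
    [0,0,0],
    [0,0,0]
  ]
}}

```text
clock: 21.4
position: [0.4419, -0.0429, 0.2236]
ee_rot: [1.674, 2.657, 0.0]
force: [0.8, 0.9, 0.7]
width: 0.543
gripper_force: 0.0
```

```bash
python3 - <<'E'
from h import *
s=arm.observe(); print(s['clock'],s['position'],s['force'],s['width'])
d=arm.get_image('side'); cv2.imwrite('pics/e.png',cv2.resize(d['frame'][100:300,100:400,::-1],None,fx=2.6,fy=2.6,interpolation=cv2.INTER_CUBIC))
E
```

```text
21.4 [ 0.44194109 -0.04290357  0.22356785] [0.75204493 0.86437206 0.6731606 ] 0.5433977615611906
```

View pics/e.png

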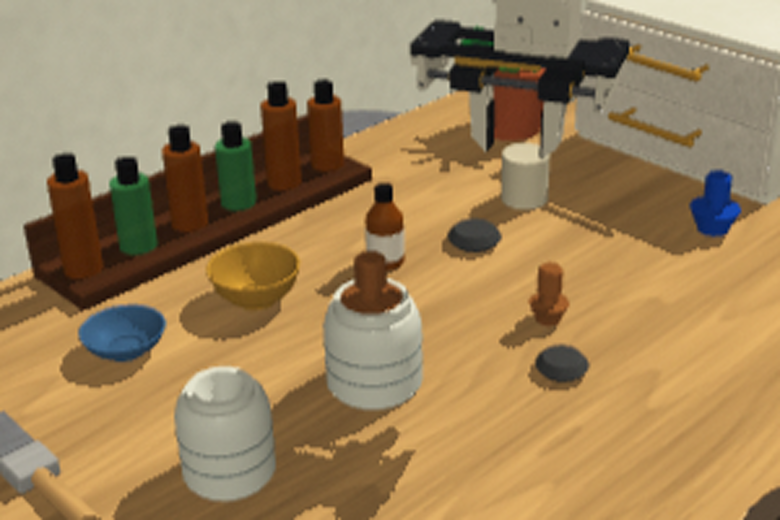

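The final picture shows the stopper level and home in the larger jar (about (372,290) in the crop). The gripper is clear and everything else looks undisturbed.

```bash
python3 -c "
from cell import arm
print(arm.sign_off())"
```

```text
the job is handed in; nothing more can be done
None
```

The larger stopper is fully home and level in the larger jar: pressed to about 10–11 N, rocked about 6° without jamming, pressed home again with about 10 N, released, and handed in at about 21.5 s with nothing else seen disturbed.

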